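# Set the spray gap with the thumbwheel

### The job

Roll the knurled thumbwheel on the spray stage with a fingertip, stroke by stroke, until the gap in front of the carriage has closed to the gauge mark: the dark strip on the carriage in line with the dark strip on the gauge rider. Move the carriage only by the wheel, without pushing it or the rider, do not lift or shove the stage, and leave the vials, tools and glassware around it as they are. Finish clear of everything.

Things in the scene. Friction and masses are not known exactly. Their poses are not given: they have to be found in the camera images.
- stage: the spray stage, a fixture of about 3 kg standing loose on the table: aluminium base plate 140 (x) x 260 (y) x 14 mm. Origin at the centre of its underside, z up. It carries a grey housing with the thumbwheel (x=-33, y=-60 mm), beside it the carriage (x=+18 mm) that slides along y towards an upright inlet plate, and a rail with the gauge rider along the +x edge.
- plate (a point): top edge of the upright steel inlet plate, middle of the face that looks to the stage's -y (at y=+45 mm), 99 mm above the table; the plate is 55 mm wide. The gap is between this face and the carriage's leading (+y) face. Axes as the stage's.
- crown (a point): highest point of the thumbwheel's rim, 85 mm above the table; axes as the stage's. It stands 10 mm proud of the housing's two cheeks (tops at 75 mm; housing 46 mm wide along x, 100 mm long along y; end walls at 60 mm). Rolling the crown to the stage's +y moves the carriage to +y, 0.35 mm per mm of rim travel; rolling back opens the gap.
- wheel: the knurled dark steel thumbwheel, 80 mm across and 20 mm wide, half sunk in its housing. Origin at its centre on the axle, 45 mm above the table; the axle lies along the stage's x. The knurl is fine: it acts as a plain round rim with good grip. About 2 N along the rim turns it and it stays where it is left. This frame turns with the wheel, so take directions from the stage.
- carriage: aluminium sliding block 45 (x) x 50 (y) x 38 mm with a round steel knob on top up to 69 mm above the table, riding beside the wheel. Origin at the centre of its underside, 17 mm above the table. Total travel 60 mm along the stage's +y, driven by the wheel; its end stop lies beyond the mark.
- index (a point): the outer (+x) end of the dark steel strip, 6 mm wide, across the carriage's top at its leading edge, 56 mm above the table. Axes as the stage's.
- gauge: the gauge rider, an aluminium block 18 x 18 x 24 mm clamped on the rail at the stage's +x edge. Origin at the centre of its underside.
- mark (a point): the gauge mark: inner (-x) end of the dark steel strip, 6 mm wide, across the rider's top, 56 mm above the table. Axes as the stage's. The gap is set when index and mark have the same stage y (the two strips form one line); they stay about 2 mm apart in x.
- vial_a: small amber vial, 24 mm across, 34 mm high, standing in front of the stage (its -x side); origin under its centre
- vial_b: small clear vial, 24 mm across, 34 mm high, beyond the stage's +y end; origin under its centre
- collar: loose steel collar, 26 mm across, 12 mm high, lying on the stage's base plate near its -x, +y corner; origin under its centre
- spanner: steel spanner 130 mm long lying beyond the stage's +x edge; origin under its middle
- driver: screwdriver 170 mm long lying beyond the stage's -y end; origin under its middle
- beaker: glass beaker, 68 mm across, 85 mm high, to the robot's right; origin under its centre
- reagent: glass reagent bottle with a screw cap, 72 mm across, 140 mm high, to the left; origin under its centre

How it is judged:
By the outcome, as a careful person would: the job done as asked, in the order asked, and still so for the second after the job is handed in, with the robot touching nothing.
It also fails if it takes over 51 s, if anything falls off the work surface, if the arm or the gripper's body presses on something with over 40 N, if the wrist force passes 120 N, or if a joint passes its speed limit or range.

### The arm

A 6-joint arm with a two-finger parallel gripper is mounted at the origin on the work surface. World frame = base frame: x ahead of the robot, y to its left, z up, the work surface at z = 0. Lengths are in mm, angles in rad, forces in N, time in s.
With the tool pointing down it reaches from about 400 to 925 mm from the base axis. Payload 12.5 kg.
Tool frame: the origin (TCP) lies midway between the tips of the shut fingers; the grasp point (between the pads) lies 19 mm behind it; z points along the fingers, y is the line along which they close (so a half turn about z gives the same grasp; the last joint's range is limited). The gripper opens to 95 mm and grips with 3 to 60 N. Pads are 20 mm wide; open, the fingers measure 119 mm over their backs; the gripper's body (75 mm by 180 mm) begins 59 mm behind the grasp point.
Start: joints at [1.203, 0.491, 1.559, -0, 1.092, -0.106], TCP at [161.744, 603.726, 214.661] pointing down, gripper open.
Joint ranges: [-3.1, 3.1], [-0.84, 2.19], [0.05, 2.79], [-1.13, 4.28], [0.06, 2.93], [-2.69, 2.69]. Speed limits (rad/s): [2.22, 2.22, 2.79, 3.14, 3.14, 3.14].

### API

Orientations are given as [roll, pitch, yaw] about the fixed x, y, z axes, in that order (R = Rz(yaw) Ry(pitch) Rx(roll)).
In Python, from cell import state, viewer, env, models gives the robot as it stands. The module is installed in compiled form; this text tells all that it offers.
- The arm moves only by the tool arm_command, never from a script. Its argument "rows" is a list of rows, each a list of 2 entries, a list of its own where there are three numbers: the shift along the tool's x, y, z normalised to -1 to 1, where 1 is 0.25 m, then the turn about the tool's z normalised to -1 to 1, where 1 is pi rad. A call has exactly 5 rows; each row shifts and turns the commanded pose from where the row before left it, along the tool's axes as they then stand; what a row does not reach is not made up. A row lasts 1/10 s, in which the tool goes at most 50 mm and 8.59 degrees, less where a joint would pass 70% of its speed; a pose out of reach is approached as far as the arm can. A call with a number of a shift or a turn outside -1 to 1 is refused whole. A call with a gripper value outside its range is refused whole. "claw" is the opening, from 0 (shut) to 1 (fully open), set as the call begins (left out, the last holds). The fingers move at their own pace and stop on an object; the grip force is fixed at half the most. Time passes only in rows, so rows that do not move let the fingers close, or fill a call up. It gives the time, the measured TCP pose, the force, the opening and the grip force at its end, in the units of the state.
- state(): the state, without advancing time (a new reading comes with each control period).
- viewer.read_camera(name): name is "side" or "top" or "wrist"; returns (picture, depth): 480x640x3 uint8, red, green, blue; 480x640 float32, mm along the optical axis (not along the pixel's ray), 0 where there is no reading.
- viewer.get_calibration(name): a dict with "camera_matrix" (3x3 intrinsics, pixels), "world_to_cam" (4x4, takes a point from world to camera coordinates). Camera axes: x right, y up, looking along -z (the intrinsics and any distortion apply to the point x, -y, -z); pixel columns grow to the right and rows downward; lengths in mm; the calibration is good to about 2 mm. The wrist camera is an equidistant fisheye: a pixel r from the principal point sees the ray r / f radians off the axis. A picture is of the moment at which its call begins: read the wrist's pose just before it. get_calibration takes no time and is no camera call; for the wrist camera it gives the pose at the moment of the call.
- env.job_done(): hands the job in; it is judged then, once.
Trained networks look in the newest picture that a camera, given by its name, has taken for a name from the list of things; names that differ only in an ending like _2 or _b are one class to them, and where a whole thing is asked for, a point or a joint stands for the part that bears it (a point fixed in the world has none). Each returns a list of dicts, best first, with "confidence" (0 to 1); they miss things now and then, are a little off and sometimes report something else, mostly with a low value. They report only what shows in the picture. A call takes as long as a camera call.
- models.search_frame(camera, label): "position" ([x, y, z] in mm, in world coordinates, good to about 4 mm: the middle of the surface that is visible of it).
- models.mark_of(camera, label): "position" ([x, y, z] in mm, in world coordinates, good to about 4 mm: a listed point, or the origin of a listed thing).
The state is a dict: "t": time; "joints": joint angles; "qvel": joint speeds; "tau": joint torques, N m; "eef_pos": TCP position; "tcp_rot": TCP orientation; "ft_force": force on the tool from outside, world axes, zero at the start; "moment": the same for the moment, N m; "opening": opening from 0.0 (shut) to 1.0 (fully open); "grip_force": force on a finger pad.
Only numpy, scipy, OpenCV 4.12 (cv2) and the standard library are available. Lean on these libraries where they do the work, as an engineer would, in place of code of your own. Each camera call takes 0.05 s, during which the arm holds its last target. There are 200 camera calls.

## Working session

There is one attempt and no reset: what is moved stays moved. The work goes in short steps, Python scripts to look and compute and a tool call to move; the robot and the scene stay as the last step left them, time stands still between calls to the robot, and variables do not carry over. Pictures are saved under pics/ and viewed, at most 10 in all, crops included, and the job is handed in when it is done.

Besides the shell and the picture viewer there is one more tool, called as a command line: name --argument value ..., lists and objects as JSON in quotes. arm_command: Moves the arm, as the interface text tells. Scaled input: -1 to 1 covers 0.25 m each way for a shift and pi rad each way for a turn. Its arguments: {"type":"object","properties":{"rows":{"type":"array","items":{"type":"array"}},"claw":{"type":"number"}},"required":["rows"]}

```bash
mkdir -p pics; cat > h.py <<'E'
import numpy as np, cv2
from cell import state, viewer, env, models
def snap(c,f):
    im,d=viewer.read_camera(c); cv2.imwrite('pics/'+f,im[:,:,::-1]); return im,d
def pix(c,P):
    k=viewer.get_calibration(c);K=np.array(k['camera_matrix']);T=np.array(k['world_to_cam'])
    p=T@np.append(P,1);q=K@np.array([p[0],-p[1],-p[2]]);return q[:2]/q[2]
def world(c,u,v,z):
    k=viewer.get_calibration(c);K=np.array(k['camera_matrix']);T=np.linalg.inv(np.array(k['world_to_cam']))
    r=np.linalg.inv(K)@[u,v,1];r=T[:3,:3]@np.array([r[0],-r[1],-r[2]]);o=T[:3,3]
    return o+r*(z-o[2])/r[2]
E
python3 - <<'E'
from h import *
s=state();print(s['eef_pos'],s['tcp_rot'],s['ft_force'],s['opening'])
for c in('top','side'):
    snap(c,c+'1.png')
    for n in('stage','plate','crown','index','mark','wheel','carriage','gauge','reagent','beaker','vial_a'):
        print(c,n,[(np.round(r['position']),round(r['confidence'],2)) for r in models.mark_of(c,n)[:2]])
    print(state()['t'])
E
```

```text
[161.64881212 603.47705978 214.05542472] [-3.14047508e+00 -1.04678630e-04  2.87979989e+00] [-0.13390812  0.25683776  0.30620025] 0.9966853994060756
top stage [(array([566.,  72.,   3.]), 0.91)]
top plate [(array([486., 133.,  16.]), 0.59), (array([615.,  76.,  57.]), 0.4)]
top crown [(array([560.,   7.,  85.]), 0.64)]
top index [(array([618.,  74.,  55.]), 0.91), (array([616., 102.,  27.]), 0.21)]
top mark [(array([614., 102.,  56.]), 0.55), (array([704.,  99.,  -0.]), 0.31)]
top wheel [(array([556.,  12.,  50.]), 0.87)]
top carriage [(array([598.,  41.,  14.]), 0.82), (array([568.,  73.,   0.]), 0.37)]
top gauge [(array([619., 101.,  29.]), 0.52)]
top reagent [(array([669., 399.,   2.]), 0.81), (array([619., 102.,  30.]), 0.35)]
top beaker [(array([ 537., -516.,   -4.]), 0.98), (array([552.,   8.,  50.]), 0.36)]
top vial_a [(array([457., 240.,   0.]), 0.51), (array([430.,  71.,   0.]), 0.5)]
0.6
side stage [(array([617., 109.,  29.]), 0.58), (array([608., 101.,  63.]), 0.53)]
side plate [(array([564., 122., 101.]), 0.82)]
side crown [(array([558.,   2.,  87.]), 0.73)]
side index [(array([620.,  76.,  60.]), 0.86)]
side mark [(array([607., 103.,  60.]), 0.6)]
side wheel [(array([555.,   3.,  43.]), 0.59)]
side carriage [(array([593.,  37.,  18.]), 0.81)]
side gauge [(array([618., 109.,  31.]), 0.64)]
side reagent [(array([667., 398.,  -3.]), 0.98)]
side beaker [(array([ 537., -507.,    4.]), 0.65)]
side vial_a [(array([459., 240.,   1.]), 0.71), (array([434.,  67.,  -0.]), 0.61)]
1.2
```

View pics/top1.png

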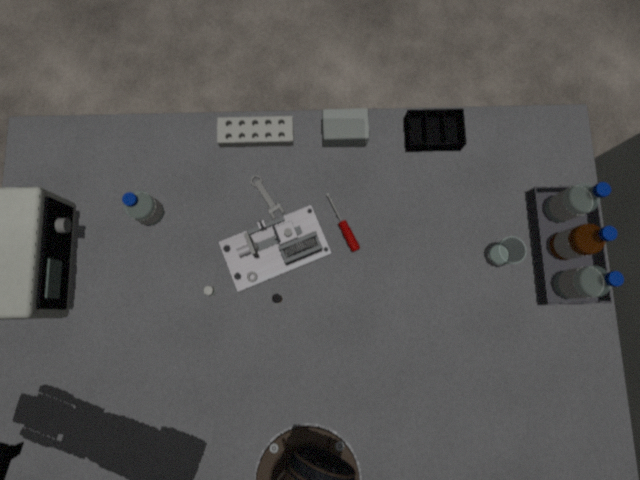

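View pics/side1.png

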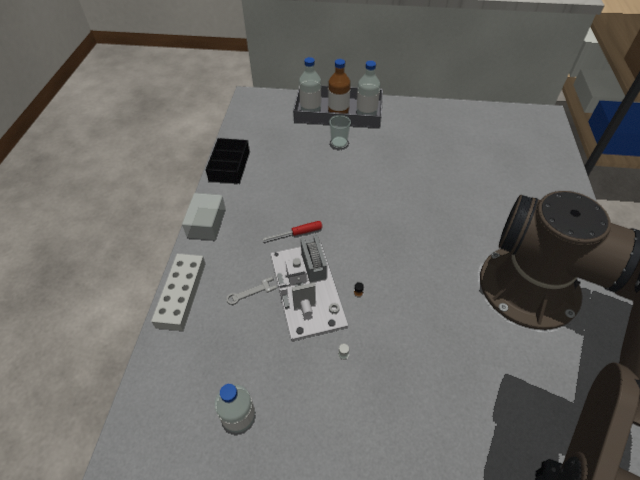

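Both views agree. The stage is turned about +22° (stage +y points to image left and slightly down in the top view), with the crown at about (558, 4). The index lags the mark by about 28 mm. I'll turn the tool, shut the fingers and go above the wheel.

arm_command --rows '[[[0,0,0],-0.041],[[0,0,0],-0.041],[[0,0,0],-0.041],[[0,0,0],-0.041],[[0,0,0],-0.041]]' --claw 0

```text
t: 1.7
eef_pos: [161.7, 603.7, 214.7]
tcp_rot: [3.142, 0.0, -2.754]
ft_force: [0.9, -0.0, 0.3]
opening: 0.633
grip_force: 0.0
```

arm_command --rows '[[[-0.028,-0.14,-0.01],0],[[-0.028,-0.14,-0.01],0],[[-0.028,-0.14,-0.01],0],[[-0.028,-0.14,-0.01],0],[[-0.028,-0.14,-0.01],0]]'

```text
t: 2.2
eef_pos: [260.1, 453.2, 227.4]
tcp_rot: [3.141, 0.0, -2.759]
ft_force: [0.9, 0.9, -1.0]
opening: 0.216
grip_force: 0.0
```

arm_command --rows '[[[-0.028,-0.14,-0.01],0],[[-0.028,-0.14,-0.01],0],[[-0.028,-0.14,-0.01],0],[[-0.028,-0.14,-0.01],0],[[-0.028,-0.14,-0.01],0]]'

```text
t: 2.7
eef_pos: [357.9, 303.8, 240.0]
tcp_rot: [3.141, 0.001, -2.759]
ft_force: [-0.0, -0.2, -0.3]
opening: 0.005
grip_force: 0.0
```

arm_command --rows '[[[-0.028,-0.14,-0.01],0],[[-0.028,-0.14,-0.01],0],[[-0.028,-0.14,-0.01],0],[[-0.028,-0.14,-0.01],0],[[-0.028,-0.14,-0.01],0]]'

```text
t: 3.2
eef_pos: [455.6, 154.4, 252.4]
tcp_rot: [3.142, 0.0, -2.759]
ft_force: [0.5, -0.1, -0.1]
opening: 0.006
grip_force: 0.0
```

```bash
cat >> h.py <<'E'
def wray(u,v,k):
    K=np.array(k['camera_matrix']);T=np.linalg.inv(np.array(k['world_to_cam']))
    a=np.array([(u-K[0,2])/K[0,0],(v-K[1,2])/K[1,1]]);t=np.hypot(*a)
    r=np.array([np.sin(t)*a[0]/t,-np.sin(t)*a[1]/t,-np.cos(t)]);return T[:3,3],T[:3,:3]@r
def wworld(u,v,z,k):
    o,r=wray(u,v,k);return o+r*(z-o[2])/r[2]
def wpix(P,k):
    K=np.array(k['camera_matrix']);p=(np.array(k['world_to_cam'])@np.append(P,1))[:3]
    q=np.array([p[0],-p[1]]);n=np.hypot(*q);t=np.arctan2(n,-p[2]);return K[:2,2]+q/n*t*np.array([K[0,0],K[1,1]])
E
python3 - <<'E'
from h import *
k=viewer.get_calibration('wrist');print(np.round(k['camera_matrix'],1).tolist(),np.round(np.linalg.inv(k['world_to_cam'])[:3],2).tolist())
snap('wrist','w1.png')
for n in('crown','index','mark','wheel','plate'):
    r=models.mark_of('wrist',n)[:1]
    print(n,[(np.round(q['position'],1),round(q['confidence'],2),wpix(q['position'],k)) for q in r])
E
```

```text
[[371.6, 0.0, 326.3], [0.0, 371.6, 246.5], [0.0, 0.0, 1.0]] [[-0.37, -0.9, -0.23, 393.13], [0.93, -0.36, -0.09, 128.99], [-0.0, -0.24, 0.97, 423.28]]
crown [(array([555.5,   4.7,  85.8]), 0.77, array([154.75260335, 265.15364942]))]
index [(array([614.1,  71.9,  57.4]), 0.86, array([206.91464765, 325.33856154]))]
mark []
wheel [(array([554.1,   5.2,  45.5]), 0.91, array([170.41470096, 253.83522021]))]
plate []
```

View pics/w1.png

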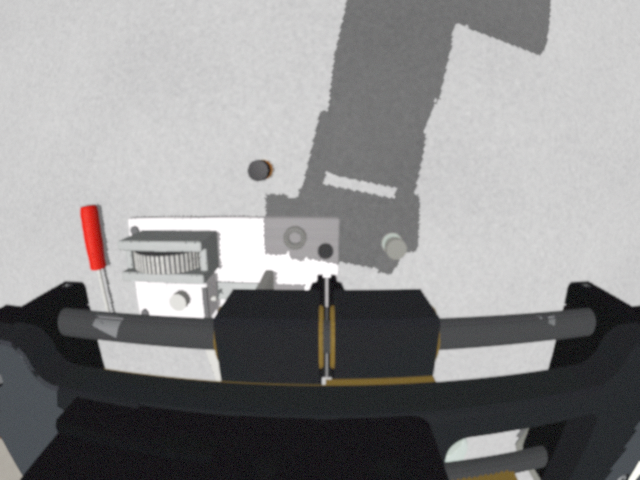

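The wrist image shows the base plate edge level (row 217), so the yaw is right. The wheel is at (167, 262) and the gripper hides the rider. I'll move over the rider to see both strips.

arm_command --rows '[[[-0.105,-0.094,0],0],[[-0.105,-0.094,0],0],[[-0.105,-0.094,0],0],[[-0.105,-0.094,0],0],[[-0.105,-0.094,0],0]]'

```text
t: 4.0
eef_pos: [621.4, 96.6, 252.1]
tcp_rot: [3.141, -0.0, -2.758]
ft_force: [-0.2, 0.7, -0.3]
opening: 0.008
grip_force: 0.0
```

```bash
python3 - <<'E'
from h import *
print(state()['eef_pos'],state()['tcp_rot'])
k=viewer.get_calibration('wrist')
im,d=snap('wrist','w2.png')
cv2.imwrite('pics/w2c.png',cv2.resize(im[100:300,160:460,::-1],None,fx=2.6,fy=2.6,interpolation=cv2.INTER_CUBIC))
for n in('crown','index','mark','gauge','plate'):
    r=models.mark_of('wrist',n)[:1]
    print(n,[(np.round(q['position'],1),round(q['confidence'],2),wpix(q['position'],k)) for q in r])
E
```

```text
[621.38249894  96.58442508 252.09926752] [ 3.14137931e+00 -3.87839337e-05 -2.75758466e+00]
crown [(array([554.8,   5.7,  82.7]), 0.86, array([261.65570626, 125.67433887]))]
index [(array([611.3,  72.8,  54.1]), 0.87, array([308.46084536, 204.63433459]))]
mark [(array([610. ,  96.6,  59.7]), 0.79, array([331.07303854, 213.07190394]))]
gauge [(array([619.3, 102.7,  30.9]), 0.66, array([332.75008258, 218.98093442]))]
plate [(array([563.7, 117.6,  97.7]), 0.71, array([373.62068848, 180.57740111]))]
```

View pics/w2c.png

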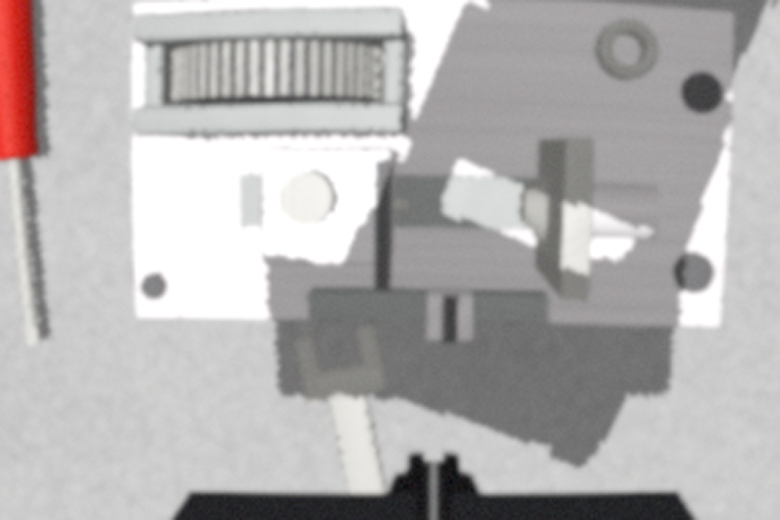

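The crop shows the strips clearly: the index at crop x=384 (image 307.7, 210.8) and the mark at crop x=449 (image 332.7, 213). The wheel's centre is at crop (276, 72), which is image (266, 127.7).

```bash
python3 - <<'E'
from h import *
k=viewer.get_calibration('wrist')
w=lambda u,v,z:wworld(160+u/2.6,100+v/2.6,z,k)
e=w(134,318,14)-w(722,326,14);print('yaw edge',np.degrees(np.arctan2(-e[1],-e[0]))-90)
c=w(142,134,75)-w(404,132,75);print('yaw house',np.degrees(np.arctan2(-c[1],-c[0]))-90)
yaw=-2.7576+np.pi
sx=np.array([np.cos(yaw),np.sin(yaw)]);sy=np.array([-sx[1],sx[0]])
i=w(384,288,56);m=w(449,294,56);cr=w(276,72,84)
print(np.degrees(yaw),i,m,cr,'gap',(m-i)[:2]@sy,'x',(m-i)[:2]@sx)
d=cr-state()['eef_pos'];print('tool x,y to crown',-d[:2]@sx,d[:2]@sy)
E
```

```text
yaw edge 21.154011011706984
yaw house 20.773503386592978
22.001158414724184 [615.20049122  74.5437183   56.        ] [608.05890478  98.56636061  56.        ] [553.23713867  10.76613759  84.        ] gap 24.94864339613787 x 2.377980969213512
tool x,y to crown 93.76897900751796 -54.89038173867835
```

arm_command --rows '[[[0.127,-0.09,0],0],[[0.127,-0.09,0],0],[[0.127,-0.09,0],0],[[0,0,0.18],0],[[0,0,0.18],0]]'

```text
t: 4.8
eef_pos: [556.8, -2.5, 163.1]
tcp_rot: [-3.14, 0.004, -2.76]
ft_force: [0.8, 0.2, 0.2]
opening: 0.003
grip_force: 0.0
```

arm_command --rows '[[[0,0,0.12],0],[[0,0,0.08],0],[[0,0,0.06],0],[[0,0,0],0],[[0,0,0],0]]'

```text
t: 5.3
eef_pos: [557.2, -1.9, 97.9]
tcp_rot: [-3.142, 0.0, -2.759]
ft_force: [-0.6, -0.4, 0.4]
opening: 0.007
grip_force: 0.0
```

arm_command --rows '[[[0,0,0.024],0],[[0,0,0.016],0],[[0,0,0.008],0],[[0,0,0.004],0],[[0,0,0],0]]'

```text
t: 5.8
eef_pos: [557.5, -2.5, 84.9]
tcp_rot: [-3.141, 0.001, -2.759]
ft_force: [-2.4, -0.9, 8.5]
opening: 0.007
grip_force: 4.2
```

```bash
python3 - <<'E'
from h import *
im,d=snap('wrist','w3.png')
cv2.imwrite('pics/w3c.png',cv2.resize(im[180:440,160:480,::-1],None,fx=2.2,fy=2.2))
print(state()['ft_force'])
E
```

```text
[-2.89869013  0.44207795  8.2986046 ]
```

View pics/w3c.png

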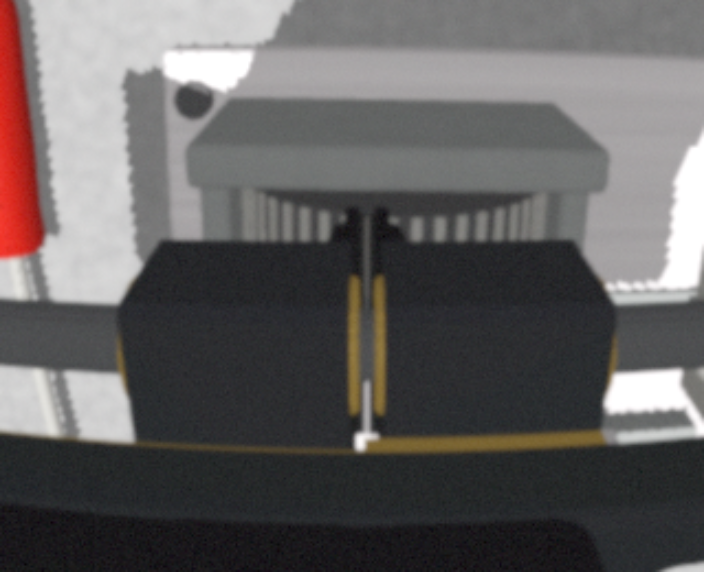

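The tip touches the wheel at 8.5 N. The finger centre (crop x=367) is about 7 mm behind the housing centre (crop x=397). First stroke: 16 mm.

arm_command --rows '[[[0,0.016,0],0],[[0,0.016,0],0],[[0,0.016,0],0],[[0,0.016,0],0],[[0,0,0],0]]'

```text
t: 6.35
eef_pos: [551.7, 12.6, 84.7]
tcp_rot: [-3.141, 0.001, -2.759]
ft_force: [-0.9, 2.0, 7.0]
opening: 0.002
grip_force: 3.7
```

```bash
python3 - <<'E'
from h import *
print(state()['eef_pos'],state()['ft_force'])
for c in('top','side'):
    viewer.read_camera(c);print([np.round(r['position'],1) for r in models.mark_of(c,'index')[:1]])
E
```

```text
[551.68245519  12.58990607  84.73492701] [-0.87937605  1.97932201  6.96280282]
[]
[array([615.9,  78.5,  58.9])]
```

arm_command --rows '[[[0,0,-0.048],0],[[0,0,0],0],[[0,-0.064,0],0],[[0,0,0],0],[[0,0,0.032],0]]'

```text
t: 7.05
eef_pos: [557.9, -3.2, 88.2]
tcp_rot: [-3.141, 0.001, -2.76]
ft_force: [0.0, -0.4, 0.2]
opening: 0.006
grip_force: 0.0
```

arm_command --rows '[[[0,0,0.012],0],[[0,0,0.004],0],[[0,0,0],0],[[0,0.016,0],0],[[0,0.016,0],0]]'

```text
t: 7.55
eef_pos: [554.5, 4.6, 85.1]
tcp_rot: [-3.141, 0.001, -2.759]
ft_force: [-3.2, -4.6, 18.3]
opening: 0.005
grip_force: 9.1
```

arm_command --rows '[[[0,0.016,0],0],[[0,0.016,0],0],[[0,0,0],0],[[0,0,-0.048],0],[[0,0,0],0]]'

```text
t: 8.05
eef_pos: [551.8, 12.5, 97.0]
tcp_rot: [-3.141, 0.001, -2.759]
ft_force: [-0.4, -1.1, 0.2]
opening: 0.004
grip_force: 0.0
```

arm_command --rows '[[[0,0,-0.19],0],[[0,0,-0.19],0],[[-0.128,0.069,-0.11],0],[[-0.128,0.069,-0.11],0],[[-0.128,0.069,-0.02],0]]'

```text
t: 8.55
eef_pos: [622.8, 97.2, 254.8]
tcp_rot: [-3.14, 0.005, -2.76]
ft_force: [0.4, -1.0, 0.2]
opening: 0.005
grip_force: 0.0
```

arm_command --rows '[[[0,0,0],0],[[0,0,0],0],[[0,0,0],0],[[0,0,0],0],[[0,0,0],0]]'

```text
t: 9.05
eef_pos: [620.9, 95.5, 251.0]
tcp_rot: [3.141, -0.0, -2.76]
ft_force: [0.6, 0.5, -0.2]
opening: 0.008
grip_force: 0.0
```

```bash
python3 - <<'E'
from h import *
print(state()['eef_pos'],state()['tcp_rot'])
k=viewer.get_calibration('wrist')
im,d=snap('wrist','w4.png')
cv2.imwrite('pics/w4c.png',cv2.resize(im[100:300,160:460,::-1],None,fx=2.6,fy=2.6,interpolation=cv2.INTER_CUBIC))
E
```

```text
[620.90737925  95.53604616 251.02305145] [ 3.14144253e+00 -2.76274556e-04 -2.76027158e+00]
```

View pics/w4c.png

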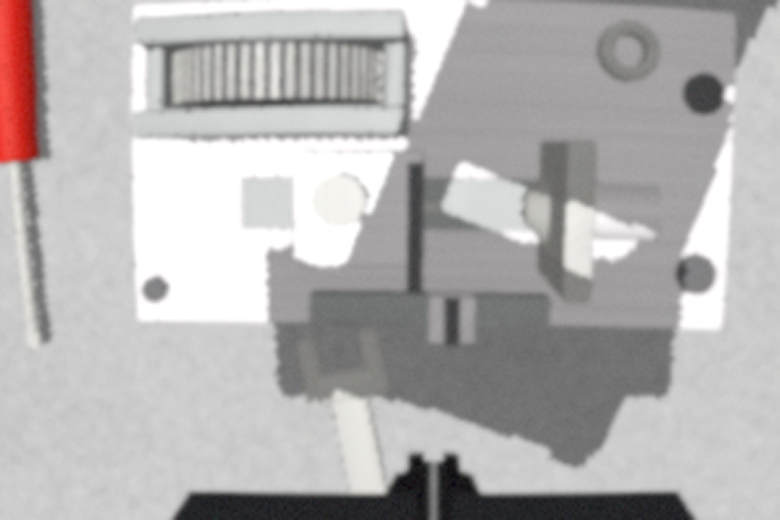

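The view shows the index at crop x=415 and the mark at crop x=452, so the carriage has moved about 10.5 mm and nothing else has shifted. I'll measure the strips at subpixel precision.

```bash
cat >> h.py <<'E'
def strips(im,k,ui,um,ri=(172,207),rm=(218,229)):
    g=255.-cv2.cvtColor(im,cv2.COLOR_RGB2GRAY).astype(float)
    def cen(u,rs,w):
        P=[]
        for r in range(*rs):
            x=np.arange(int(u)-w,int(u)+w+1);p=g[r,x];p=np.clip(p-p.min()-.5*(p.max()-p.min()),0,None)
            P.append(wworld((x*p).sum()/p.sum(),r,56,k)[:2])
        return np.array(P)
    I=cen(ui,ri,5);M=cen(um,rm,5)
    a=np.median(I[-len(I)//3:],0)
    yw=-2.759+np.pi; out=[]
    for dy in(0,-.5):
        y=yw+np.radians(dy);sx=np.array([np.cos(y),np.sin(y)]);sy=np.array([-sx[1],sx[0]])
        f=np.polyfit(I@sx,I@sy,1);out.append((np.median(M@sy)-np.median(I@sy),np.median(M@sy-np.polyval(f,M@sx)),f[0],(I@sy).std(),(M@sy).std()))
    return np.round(out,3).tolist()
E
python3 - <<'E'
from h import *
k=viewer.get_calibration('wrist')
im=cv2.imread('pics/w4.png')[:,:,::-1].copy();print(strips(im,k,160+415/2.6,160+452/2.6))
E
```

```text
[[13.89, 15.097, -0.038, 0.403, 0.024], [14.2, 15.093, -0.029, 0.321, 0.035]]
```

arm_command --rows '[[[0.127,-0.09,0],0],[[0.127,-0.09,0],0],[[0.127,-0.09,0],0],[[0,0,0.18],0],[[0,0,0.18],0]]'

```text
t: 9.6
eef_pos: [558.1, -3.3, 161.6]
tcp_rot: [-3.14, 0.004, -2.762]
ft_force: [0.6, 0.6, -1.1]
opening: 0.004
grip_force: 0.0
```

arm_command --rows '[[[0,0,0.12],0],[[0,0,0.1],0],[[0,0,0.06],0],[[0,0,0.008],0],[[0,0,0],0]]'

```text
t: 10.1
eef_pos: [558.1, -2.1, 89.3]
tcp_rot: [3.141, -0.0, -2.76]
ft_force: [-0.4, 1.0, 0.4]
opening: 0.004
grip_force: 0.0
```

arm_command --rows '[[[0,0,0.014],0],[[0,0,0.006],0],[[0,0,0],0],[[0,0.016,0],0],[[0,0.016,0],0]]'

```text
t: 10.6
eef_pos: [555.7, 5.3, 85.2]
tcp_rot: [-3.14, 0.002, -2.759]
ft_force: [-0.8, -1.8, 5.3]
opening: 0.002
grip_force: 3.0
```

arm_command --rows '[[[0,0.016,0],0],[[0,0.016,0],0],[[0,0,0],0],[[0,0,-0.048],0],[[0,0,0],0]]'

```text
t: 11.1
eef_pos: [552.5, 12.9, 97.5]
tcp_rot: [-3.141, 0.001, -2.759]
ft_force: [0.2, 0.0, -0.3]
opening: 0.006
grip_force: 0.0
```

arm_command --rows '[[[0,-0.064,0],0],[[0,0,0],0],[[0,0,0.032],0],[[0,0,0.016],0],[[0,0,0],0]]'

```text
t: 11.6
eef_pos: [558.1, -2.6, 84.7]
tcp_rot: [-3.14, 0.0, -2.759]
ft_force: [-4.3, -5.1, 14.9]
opening: 0.001
grip_force: 7.8
```

arm_command --rows '[[[0,0.016,0],0],[[0,0.016,0],0],[[0,0.016,0],0],[[0,0.016,0],0],[[0,0,0],0]]'

```text
t: 12.1
eef_pos: [552.0, 13.4, 84.5]
tcp_rot: [-3.141, 0.001, -2.759]
ft_force: [-3.0, 2.1, 12.9]
opening: 0.005
grip_force: 6.6
```

arm_command --rows '[[[0,0,-0.19],0],[[0,0,-0.19],0],[[-0.128,0.069,-0.14],0],[[-0.128,0.069,-0.12],0],[[-0.128,0.069,-0.02],0]]'

```text
t: 12.6
eef_pos: [623.2, 97.6, 252.3]
tcp_rot: [-3.14, 0.005, -2.76]
ft_force: [-0.4, -1.0, -0.6]
opening: 0.001
grip_force: 0.0
```

arm_command --rows '[[[0,0,0],0],[[0,0,0],0],[[0,0,0],0],[[0,0,0],0],[[0,0,0],0]]'

```text
t: 13.1
eef_pos: [621.3, 95.8, 248.6]
tcp_rot: [3.141, -0.0, -2.76]
ft_force: [-0.3, 0.5, -0.1]
opening: 0.004
grip_force: 0.0
```

```bash
python3 - <<'E'
from h import *
print(state()['eef_pos'],state()['tcp_rot'])
im,d=snap('wrist','w5.png')
cv2.imwrite('pics/w5c.png',cv2.resize(im[100:300,160:460,::-1],None,fx=2.6,fy=2.6,interpolation=cv2.INTER_CUBIC))
E
```

```text
[621.27558272  95.80661688 248.63435171] [ 3.14141958e+00 -3.92725173e-04 -2.76021056e+00]
```

View pics/w5c.png

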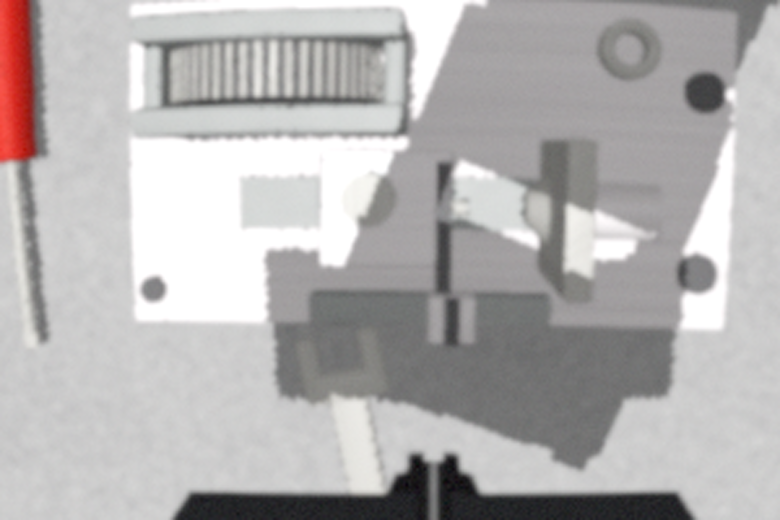

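The index is now at crop x=444 and the mark at crop x=452, a small remainder. I'll measure it precisely.

```bash
python3 - <<'E'
from h import *
k=viewer.get_calibration('wrist')
im=cv2.imread('pics/w5.png')[:,:,::-1].copy();u,v=160+444/2.6,160+452/2.6
for ri in((172,207),(190,209),(198,210)): print(strips(im,k,u,v,ri))
E
```

```text
[[3.403, 2.589, 0.029, 0.422, 0.106], [3.57, 2.59, 0.038, 0.486, 0.087]]
[[3.27, 3.746, -0.018, 0.107, 0.106], [3.519, 3.745, -0.01, 0.065, 0.087]]
[[3.449, 3.765, -0.019, 0.079, 0.106], [3.581, 3.765, -0.011, 0.056, 0.087]]
```

arm_command --rows '[[[0.127,-0.09,0],0],[[0.127,-0.09,0],0],[[0.127,-0.09,0],0],[[0,0,0.18],0],[[0,0,0.17],0]]'

```text
t: 13.65
eef_pos: [558.3, -3.0, 161.5]
tcp_rot: [-3.14, 0.003, -2.762]
ft_force: [0.9, 0.1, -1.4]
opening: 0.005
grip_force: 0.0
```

arm_command --rows '[[[0,0,0.12],0],[[0,0,0.1],0],[[0,0,0.06],0],[[0,0,0.008],0],[[0,0,0],0]]'

```text
t: 14.15
eef_pos: [558.4, -1.9, 89.5]
tcp_rot: [3.141, -0.0, -2.76]
ft_force: [-0.4, -0.7, 0.0]
opening: 0.004
grip_force: 0.0
```

arm_command --rows '[[[0,0,0.014],0],[[0,0,0.007],0],[[0,0,0],0],[[0,0.014,0],0],[[0,0.014,0],0]]'

```text
t: 14.65
eef_pos: [556.4, 4.5, 85.2]
tcp_rot: [-3.14, 0.002, -2.759]
ft_force: [-0.2, -2.0, 5.6]
opening: 0.006
grip_force: 2.8
```

arm_command --rows '[[[0,0.012,0],0],[[0,0,0],0],[[0,0,0],0],[[0,0,-0.048],0],[[0,0,-0.08],0]]'

```text
t: 15.15
eef_pos: [554.3, 7.6, 116.5]
tcp_rot: [3.141, -0.001, -2.759]
ft_force: [0.5, -1.0, 1.3]
opening: 0.006
grip_force: 0.0
```

arm_command --rows '[[[0,0,-0.15],0],[[-0.128,0.078,-0.03],0],[[-0.128,0.078,0],0],[[-0.128,0.078,0],0],[[0,0,0],0]]'

```text
t: 15.65
eef_pos: [623.7, 100.7, 162.1]
tcp_rot: [-3.141, 0.002, -2.757]
ft_force: [-1.0, -0.5, -0.3]
opening: 0.003
grip_force: 0.0
```

arm_command --rows '[[[0,0,0],0],[[0,0,0],0],[[0,0,0],0],[[0,0,0],0],[[0,0,0],0]]'

```text
t: 16.15
eef_pos: [621.8, 97.2, 161.3]
tcp_rot: [-3.142, 0.0, -2.76]
ft_force: [-0.4, -0.0, -0.0]
opening: 0.004
grip_force: 0.0
```

```bash
python3 - <<'E'
from h import *
print(state()['eef_pos'],state()['tcp_rot'])
im,d=snap('wrist','w6.png')
cv2.imwrite('pics/w6c.png',cv2.resize(im[130:280,220:420,::-1],None,fx=4,fy=4,interpolation=cv2.INTER_CUBIC))
E
```

```text
[621.80770906  97.16339468 161.27408   ] [-3.14157220e+00  1.92956463e-04 -2.76004969e+00]
```

View pics/w6c.png

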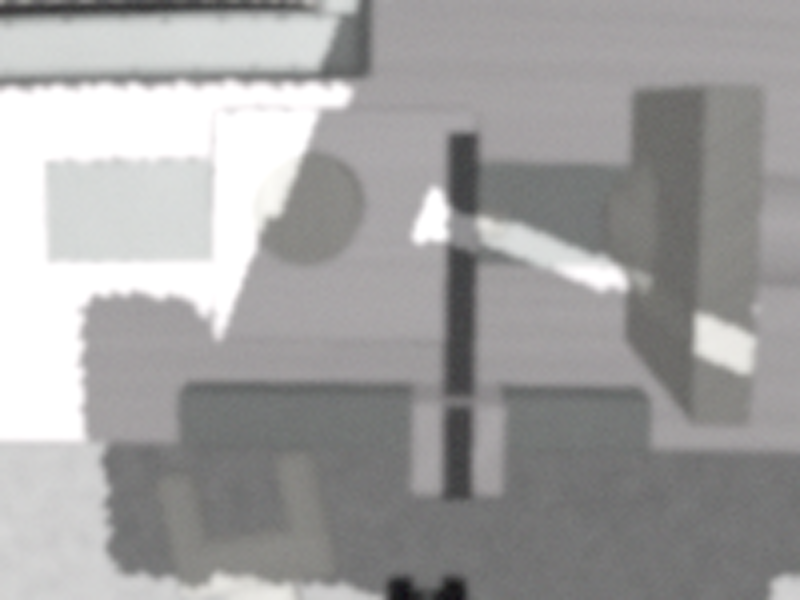

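The two strips now form one line: the index runs from crop x≈462 at its far end to 459 near the rider, and the mark is at 458. I'll check numerically.

```bash
python3 - <<'E'
from h import *
k=viewer.get_calibration('wrist')
im=cv2.imread('pics/w6.png')[:,:,::-1].copy()
for ri in((168,226),(198,226),(212,226)): print(strips(im,k,335,335,ri,(235,250)))
E
```

```text
[[-0.542, 0.264, -0.027, 0.446, 0.032], [-0.27, 0.264, -0.019, 0.368, 0.033]]
[[-0.404, 0.126, -0.02, 0.145, 0.032], [-0.168, 0.126, -0.012, 0.102, 0.033]]
[[-0.19, 0.153, -0.022, 0.109, 0.032], [-0.045, 0.153, -0.013, 0.095, 0.033]]
```

The strips agree to about 0.2 mm. I'll raise the arm clear and hand the job in.

arm_command --rows '[[[0,0,-0.12],0],[[0,0,-0.12],0],[[0,0,-0.12],0],[[0,0,0],0],[[0,0,0],0]]'

```text
t: 16.7
eef_pos: [621.8, 97.6, 251.3]
tcp_rot: [-3.141, 0.001, -2.759]
ft_force: [-0.9, 0.9, -0.4]
opening: 0.005
grip_force: 0.0
```

```bash
python3 -c "
from h import *
print(state()['eef_pos'],state()['ft_force']);print(env.job_done())"
```

```text
[621.79325817  97.56995853 251.25292015] [-0.86624293  0.89791867 -0.35910245]
the job is handed in; nothing more can be done
None
```

The gap is closed to the gauge mark: five fingertip strokes on the wheel brought the index strip in line with the mark to about 0.2 mm as measured from the wrist camera, and the job was handed in at about 17 s with the arm clear of everything.

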